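# Pack the short spool in the stitching case and shut the lid

### The job

Stand the shorter of the two thread spools upright in the empty front compartment of the open stitching case and let go of it; it must not stick up above the rim (the taller spool would). Then swing the lid gently fully shut, without slamming it. Leave the taller spool standing where it is.

Things in the scene. Friction and masses are not known exactly. Their poses are not given: they have to be found in the camera images.
- case: Open grey plastic case fixed on the cutting mat, 150 (x) x 190 (y) x 58 mm high, walls and floor 6 mm. Origin: centre of underside; +x to the hinge side, away from the robot. A 36 mm high divider along y at x = 15 to 19 mm splits it: empty front compartment x -69 to +15, y -89 to +89 mm, floor at z = 6, rim at z = 58 mm; the narrow rear one holds a marker and tweezers, lying down.
- case_lid (a joint): Lid, grey plate 150 x 190 x 8 mm, thumb lip 10 mm beyond its free edge. Hinge along the case's y at x = +75, z = 59 mm. 0 rad: shut, flat, outer face at z = 68 mm; 1.57: upright; 1.85: stop, leaning away from the robot. Starts at 1.38 to 1.55. Stiff hinge: it stays where left and must be pushed all the way down, 1 to 3 N near its free edge.
- short_spool: The shorter thread spool, blue thread on a white reel, standing on end: 46 mm high, flanges 32 mm in diameter, slightly waisted. Origin: centre of its lower end; z along its axis, up. Light, under 50 g.
- tall_spool: The taller thread spool, white thread on a white reel, standing on end: 60 mm high, 32 mm in diameter; too tall for the case. To be left alone. Origin: centre of its lower end, z up.
Things that resemble listed ones, but are neither listed nor needed, are in the scene too. Leave any turquoise look-alike of the short_spool alone.

How it is judged (in metres and radians):
On the way:
1. the short spool stands released in the front compartment, below the rim, while the lid is still open (x of short_spool in the frame of case between -0.069 and 0.015 m and y of short_spool in the frame of case between -0.089 and 0.089 m and z of short_spool in the frame of case below 0.01 m and angle between short_spool's own z axis and vertical below 0.2 rad and contact force between the fingers and short_spool below 0.1 N and value of joint case_lid above 0.8 rad), for 0.2 s.
At the end, for the whole second after the job is handed in: The lid is shut (within 0.05 rad of flat), and the short spool stands at rest on the floor of the front compartment (lower end within 4 mm of it), upright within 0.2 rad; the tall spool still stands within 20 mm of its start (value of joint case_lid below 0.05 rad and x of short_spool in the frame of case between -0.069 and 0.015 m and y of short_spool in the frame of case between -0.089 and 0.089 m and z of short_spool in the frame of case below 0.01 m and angle between short_spool's own z axis and vertical below 0.2 rad and linear speed of short_spool below 0.02 m/s); the robot touches nothing.
It fails at once if the tall spool is moved more than 20 mm or tipped more than 0.3 rad (distance of tall_spool from where it was at the start of the episode above 0.02 m or angle between tall_spool's own z axis and vertical above 0.3 rad).
It fails at once if the lid is slammed (faster than 4 rad/s towards shut) (velocity of joint case_lid below -4 rad/s).
It also fails if it takes over 61 s, if anything falls off the work surface, if the arm or the gripper's body presses on something with over 40 N, if the wrist force passes 120 N, or if a joint passes its speed limit or range.

### The arm

A 6-joint arm with a two-finger parallel gripper is mounted at the origin on a cart in front of the work surface, level with it; the furniture and walls round the work are solid. World frame = base frame: x ahead of the robot, y to its left, z up, the work surface at z = 0. Lengths are in mm, angles in rad, forces in N, time in s.
With the tool pointing down it reaches from about 350 to 850 mm from the base axis. Payload 8.1 kg.
Tool frame: the origin (TCP) lies midway between the tips of the shut fingers; the grasp point (between the pads) lies 19 mm behind it; z points along the fingers, y is the line along which they close (so a half turn about z gives the same grasp; the last joint's range is limited). The gripper opens to 85 mm and grips with 20 to 120 N. Pads are 22 mm wide; open, the fingers measure 114 mm over their backs; the gripper's body (76 mm by 85 mm) begins 54 mm behind the grasp point. The pads swing forward as they close: fully open they stand 13 mm farther back than shut.
Start: joints at [-1.336, 0.13, 1.488, -0, 1.523, -0.085], TCP at [188.646, -569.577, 231.292] pointing down, gripper open.
Joint ranges: [-2.96, 2.96], [-0.89, 2.26], [0.02, 2.5], [-1.34, 4.48], [0, 2.73], [-2.66, 2.66]. Speed limits (rad/s): [2.39, 2.39, 2.79, 3.14, 3.14, 3.14].

### API

Orientations are given as a unit quaternion [x, y, z, w].
In Python, from station import arm gives the robot as it stands.
- The arm moves only by the shell command python3 -m handwheel 'ROWS' [FORCE]. ROWS is JSON, a list of rows, each an object with "translation": the shift along the tool's x, y, z in mm, a list of three; "roll": the turn about the tool's z in degrees; "gripper": the finger opening in mm, from 0 to 85.4. In form: [{"translation": [tx, ty, tz], "roll": roll, "gripper": gripper}, ...]. A call has 1 to 10 rows; each row is the pose to reach, as a shift and turn from the pose commanded when the call began, along the tool's axes at that moment; what a row does not reach only later rows make up. A row lasts 1/10 s, in which the tool goes at most 50 mm and 8.59 degrees, less where a joint would pass 70% of its speed; a pose out of reach is approached as far as the arm can. A call with a gripper value outside its range is refused whole. The fingers move at their own pace and stop on an object; FORCE is the grip in N (left out, the last holds). Time passes only in rows, so rows that repeat a pose let the fingers close. It gives the time, the measured TCP pose, the force, the opening and the grip force at its end, in the units of the state.
- arm.observe(): the state, without advancing time (a new reading comes with each control period).
- arm.capture(name): name is "scene" or "side" or "wrist"; returns a dict with "pixels" (384x512x3 uint8, blue, green, red), "range_z" (384x512 float32, mm along the optical axis (not along the pixel's ray), 0 where there is no reading), "K" (3x3 intrinsics, pixels), "k1" (the pictures are not rectified: a ray, as slopes to the right and down, at radius r is drawn at 1 + k1 r^2 times it, then the intrinsics apply), "extrinsics" (4x4, takes a point from world to camera coordinates). Camera axes: x right, y down, z forward; pixel columns grow to the right and rows downward; lengths in mm; the calibration is good to about 2 mm. A picture is of the moment at which its call begins.
- arm.finish_job(): hands the job in; it is judged then, once.
Trained networks look in a picture, given as the dict that the camera call returned (one of the last four; its "shot" number tells which), for a name from the list of things; names that differ only in an ending like _2 or _b are one class to them, and where a whole thing is asked for, a point or a joint stands for the part that bears it (a point fixed in the world has none). Each returns a list of dicts, best first, with "p" (0 to 1); they miss things now and then, are a little off and sometimes report something else, mostly with a low value. They report only what shows in the picture. A call takes as long as a camera call. They do not tell look-alikes from the thing itself.
- arm.search_frame(picture, target): "point" ([row, column] in pixels, amid what is visible of it).
- arm.regions_of(picture, target): "pixels" (384x512 bool, what is visible of it) and "point" ([row, column] in pixels, amid what is visible of it).
- arm.spot_point(picture, target): "point" ([row, column] in pixels: a listed point, or the origin of a listed thing).
The state is a dict: "t": time; "joint_pos": joint angles; "dq": joint speeds; "effort": joint torques, N m; "tcp_pos": TCP position; "tcp_rot": TCP orientation; "contact_force": force on the tool from outside, world axes, zero at the start; "torque": the same for the moment, N m; "grip_width": finger opening in mm; "finger_force": force on a finger pad.
Only numpy, scipy, OpenCV 4.12 (cv2) and the standard library are available. Lean on these libraries where they do the work, as an engineer would, in place of code of your own. Each camera call takes 0.05 s, during which the arm holds its last target. There are 200 camera calls.

## Working session

There is one attempt and no reset: what is moved stays moved. The work goes in short steps, Python scripts to look and compute and a shell command to move; the robot and the scene stay as the last step left them, time stands still between calls to the robot, and variables do not carry over. Pictures are saved under pics/ and viewed, at most 10 in all, crops included, and the job is handed in when it is done.

```bash
mkdir -p pics
cat > h.py <<'E'
import numpy as np, cv2
from station import arm
from scipy.spatial.transform import Rotation as R
def world(pic, pts, rng=None):
    """pts [[row,col]] -> world points, using range_z (or given)"""
    out=[]
    D=np.array([pic["k1"],0,0,0,0.]); K=np.array(pic["K"],float); T=np.linalg.inv(np.array(pic["extrinsics"]))
    pts=np.atleast_2d(np.array(pts,float))
    n=cv2.undistortPoints(pts[:,None,::-1].copy(),K,D)[:,0]
    z=np.array([pic["range_z"][int(round(r)),int(round(c))] for r,c in pts]) if rng is None else rng
    P=np.c_[n*z[:,None],z,np.ones(len(z))]
    return (P@T.T)[:,:3]
def maskpts(pic,m):
    m=m&(pic["range_z"]>0)
    return world(pic,np.argwhere(m))
def ray(pic,pt):
    a=world(pic,[pt],np.array([0.]))[0];b=world(pic,[pt],np.array([1.]))[0]
    return a,(b-a)/np.linalg.norm(b-a)
def onplane(pic,pt,z):
    o,d=ray(pic,pt); return o+d*(z-o[2])/d[2]
def tool(p):
    s=arm.observe(); return R.from_quat(s["tcp_rot"]).inv().apply(np.array(p)-s["tcp_pos"])
E
cat > a.py <<'E'
from h import *
np.set_printoptions(precision=1,suppress=True)
s=arm.observe(); print(s)
ims=[]
for c in ("scene","side"):
    p=arm.capture(c); im=p["pixels"].copy()
    for t in ("short_spool","tall_spool","case","case_lid"):
        for r in arm.regions_of(p,t)[:4]:
            w=maskpts(p,r["pixels"])
            print(c,t,round(r["p"],2),np.round(r["point"]),r["pixels"].sum(),
              np.percentile(w,[3,50,97],axis=0).round() if len(w) else None)
            cv2.circle(im,tuple(int(v) for v in r["point"][::-1]),3,(0,0,255),-1)
    cv2.imwrite(f"pics/{c}0.png",im)
E
python3 a.py
```

```text
{'t': 0.0, 'joint_pos': array([-1.3,  0.1,  1.5,  0. ,  1.5, -0.1]), 'dq': array([-0., -0.,  0.,  0., -0.,  0.]), 'effort': array([ -0. , -56.9, -50.1,  -0. ,   0. ,   0. ]), 'tcp_pos': array([ 188.5, -569. ,  230.2]), 'tcp_rot': array([ 1. ,  0.2, -0. , -0. ]), 'contact_force': array([-0.5,  0. ,  1.1]), 'torque': array([-0., -0.,  0.]), 'finger_force': 0.0, 'grip_width': 85.44012870175287}
scene short_spool 0.59 [204. 283.] 250 [[ 445. -261.    2.]
 [ 453. -244.   26.]
 [ 468. -237.   48.]]
scene short_spool 0.52 [199. 258.] 265 [[ 511. -238.    1.]
 [ 520. -218.   27.]
 [ 539. -211.   48.]]
scene tall_spool 0.73 [180. 294.] 251 [[ 509. -375.    2.]
 [ 516. -357.   32.]
 [ 533. -350.   61.]]
scene case 0.87 [221. 166.] 13724 [[413. -61.   8.]
 [550.  40.  59.]
 [564. 124. 206.]]
scene case_lid 0.72 [181. 150.] 6093 [[547. -59.  69.]
 [555.  41. 145.]
 [565. 121. 211.]]
side short_spool 0.69 [191. 254.] 194 [[ 513. -235.    3.]
 [ 524. -217.   31.]
 [ 536. -211.   47.]]
side short_spool 0.5 [185. 280.] 226 [[ 445. -266.    1.]
 [ 459. -244.   30.]
 [ 473. -238.   47.]]
side tall_spool 0.81 [159. 261.] 213 [[ 510. -374.    3.]
 [ 522. -356.   36.]
 [ 534. -351.   61.]]
side case 0.82 [264. 250.] 8807 [[419. -62.   6.]
 [503.  38.  28.]
 [564. 124. 210.]]
side case_lid 0.65 [223. 218.] 1483 [[548. -61.  65.]
 [555.  65. 163.]
 [569. 123. 219.]]
```

```bash
cat > b.py <<'E'
from h import *
p=arm.capture("scene")
cv2.imwrite("pics/scene1.png",p["pixels"])
cv2.imwrite("pics/crop1.png",cv2.resize(p["pixels"][150:240,230:330],None,fx=6,fy=6,interpolation=cv2.INTER_CUBIC))
E
python3 b.py
```

```text
(no output)
```

View pics/scene1.png

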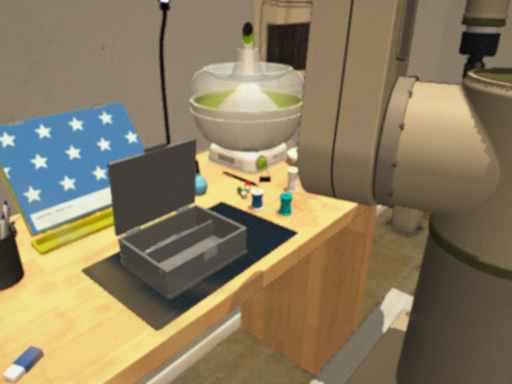

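View pics/crop1.png

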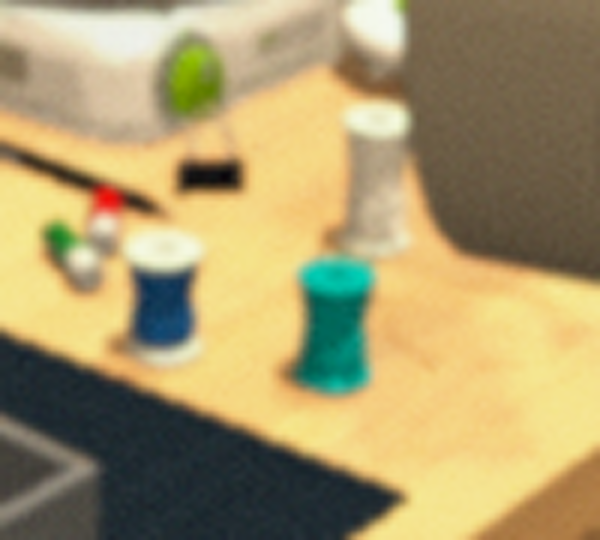

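Candidates: blue thread on a white reel at (199,258), all-turquoise at (204,283), and tall white at (180,294). The blue one is the short_spool: it has the right colours and is 46 mm high. The turquoise one is the look-alike, and the crop confirms this. Next I'll measure the case pose and the spool top.

```bash
cat > c.py <<'E'
from h import *
np.set_printoptions(precision=1,suppress=True)
s=arm.observe(); print("tool axes",R.from_quat(s["tcp_rot"]).as_matrix().T, s["tcp_pos"])
for c in ("scene","side"):
    p=arm.capture(c)
    W=maskpts(p,np.ones((384,512),bool))
    for n,(x,y) in dict(blue=(524,-223),turq=(459,-250),tall=(521,-362)).items():
        q=W[(np.hypot(W[:,0]-x,W[:,1]-y)<28)]
        top=q[q[:,2]>(56 if n=="tall" else 43)]
        print(c,n,len(top),(top.min(0)+top.max(0))/2,np.median(top,0))
    m=arm.regions_of(p,"case")[0]["pixels"]; q=maskpts(p,m)
    q=q[(q[:,2]>53)&(q[:,2]<62)]
    print(c,"case rim",cv2.minAreaRect(q[:,:2].astype(np.float32)),len(q), np.median(q[:,2]))
    if c=="scene":
        o=W[(W[:,2]>8)&(W[:,0]>380)&(W[:,0]<640)&(W[:,1]>-400)&(W[:,1]<-80)]
        g=np.zeros((16,13));
        for a in o:
            i,j=int((a[1]+400)//20),int((a[0]-380)//20); g[i,j]=max(g[i,j],a[2])
        print("rows y from -400 step20; cols x from 380\n",g.round().astype(int))
print("tool shift to above blue",tool([524,-223,230]))
E
python3 c.py
```

```text
tool axes [[ 0.9  0.3 -0. ]
 [ 0.3 -0.9  0. ]
 [-0.  -0.  -1. ]] [ 188.7 -569.6  231.3]
scene blue 73 [ 525.4 -225.9   46.1] [ 523.6 -224.1   46.7]
scene turq 75 [ 459.2 -252.7   45.9] [ 459.7 -250.5   46.7]
scene tall 51 [ 522.4 -363.4   60.5] [ 522.8 -362.7   60.9]
scene case rim ((585.078369140625, 27.7047119140625), (192.90716552734375, 347.6361389160156), 89.62357330322266) 1370 58.99932521764353
rows y from -400 step20; cols x from 380
 [[  0   0   0   0   0   0   0   0   0   0 236 274 283]
 [  0   0   0   0   0   0  61  63   0   0   0 257 278]
 [  0   0   0   0   0   0  62  62   0   0   0 247 272]
 [  0   0   0   0   0   0   0   0   0   0   0   9 252]
 [  0   0   0   0   0   0   0   0   0   0   0   8  16]
 [  0   0   0   0   0   0   0   0   0   0   0  16  15]
 [  0   0   0  48  47   0   0   0   0   0  14  16  16]
 [  0   0   0  48  48   0   0  47   0   9  16  16  13]
 [  0   0   0  47  46   0  49  48  47   0  12   0   0]
 [  0   0   0   0   0   0  49  48   0   0   0   0   0]
 [  0   0   0   0   0   0   0   0   0   0   0   0   0]
 [  0   0   0   0   0   0   0   0   0   0   0   0   0]
 [  0   0   0   0   0   0   0   0   0   0   0   0   0]
 [  0   0   0   0   0   0   0   0   0   0   0   0   0]
 [  0   0   0   0   0   0   0   0   0   0   0   0   0]
 [  0   0   0   0   0   0   0   0   0   0   0   0   0]]
side blue 80 [ 525.  -226.4   45.6] [ 525.2 -225.6   45.6]
side turq 76 [ 459.  -252.5   45.9] [ 459.5 -251.6   46.1]
side tall 64 [ 522.3 -365.5   59.1] [ 521.7 -365.9   59.7]
side case rim ((489.48345947265625, 28.826919555664062), (192.1726837158203, 152.73622131347656), 89.615478515625) 1197 59.528957327444914
tool shift to above blue [ 427.3 -223.6    1.3]
```

```bash
python3 -m handwheel '[{"translation":[40,-20,0],"roll":0,"gripper":85},{"translation":[85,-43,0],"roll":0,"gripper":85},{"translation":[128,-66,0],"roll":0,"gripper":85},{"translation":[171,-88,0],"roll":0,"gripper":85},{"translation":[214,-110,0],"roll":0,"gripper":85},{"translation":[257,-132,0],"roll":0,"gripper":85},{"translation":[300,-154,0],"roll":0,"gripper":85},{"translation":[343,-176,0],"roll":0,"gripper":70},{"translation":[386,-199,0],"roll":0,"gripper":70},{"translation":[427,-220,0],"roll":0,"gripper":70}]' 20
python3 -m handwheel '[{"translation":[0,0,0],"roll":0,"gripper":70},{"translation":[0,0,0],"roll":0,"gripper":70}]'
cat > d.py <<'E'
from h import *
np.set_printoptions(precision=1,suppress=True)
import sys
p=arm.capture("wrist"); cv2.imwrite(f"pics/{sys.argv[1]}.png",p["pixels"])
for r in arm.regions_of(p,"short_spool")[:3]:
    q=maskpts(p,r["pixels"]); t=q[q[:,2]>q[:,2].max()-6]
    print(r["p"],r["point"],(t.min(0)+t.max(0))/2,np.median(t,0), p["pixels"][r["pixels"]].mean(0))
s=arm.observe(); print(s["t"],s["tcp_pos"],s["grip_width"],s["joint_pos"],"blue",tool([525,-226,19]))
print("axes",R.from_quat(s["tcp_rot"]).as_matrix().T)
E
python3 d.py w1
```

```text
t: 1.75
tcp_pos: [526.1, -224.7, 231.6]
tcp_rot: [0.987, 0.159, 0.0, 0.0]
contact_force: [-0.0, -0.7, 0.2]
grip_width: 70.0
finger_force: 0.0
t: 1.95
tcp_pos: [525.4, -225.5, 231.2]
tcp_rot: [0.987, 0.161, -0.0, 0.0]
contact_force: [0.1, -0.5, -0.5]
grip_width: 69.9
finger_force: 0.0
0.7 [173.0, 252.9] [ 523.1 -228.8   45.4] [ 523.2 -228.5   46. ] [165.5 188.6 196.4]
0.62 [232.9, 259.5] [ 456.7 -255.4   45.1] [ 457.6 -255.6   46.1] [151.9 176.3  83.6]
2.05 [ 524.4 -227.   231.2] 70.27811773109144 [-0.5  0.1  1.6 -0.   1.5  0.8] blue [  1.   -0.8 212.2]
axes [[ 0.9  0.3 -0. ]
 [ 0.3 -0.9  0. ]
 [-0.  -0.  -1. ]]
```

View pics/w1.png

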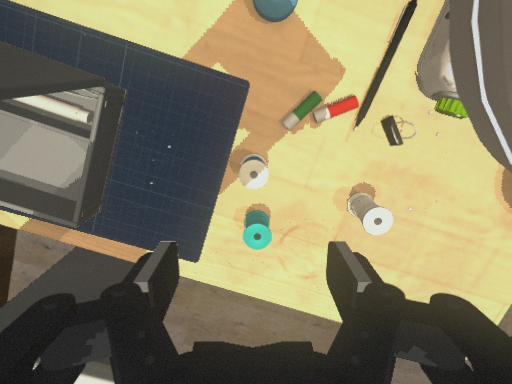

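The wrist view shows the blue spool at (173,253), centred between the fingers, with turquoise at (233,258) and tall white at (215,372). The finger line clears both. Now descending to grip.

```bash
python3 -m handwheel '[{"translation":[-1,0.5,35],"roll":0,"gripper":70},{"translation":[-1,0.5,75],"roll":0,"gripper":70},{"translation":[-1,0.5,115],"roll":0,"gripper":70},{"translation":[-1,0.5,150],"roll":0,"gripper":70},{"translation":[-1,0.5,180],"roll":0,"gripper":70},{"translation":[-1,0.5,200],"roll":0,"gripper":70},{"translation":[-1,0.5,215],"roll":0,"gripper":70},{"translation":[-1,0.5,223],"roll":0,"gripper":70},{"translation":[-1,0.5,223],"roll":0,"gripper":70},{"translation":[-1,0.5,223],"roll":0,"gripper":70}]'
python3 -m handwheel '[{"translation":[0,0,0],"roll":0,"gripper":20},{"translation":[0,0,0],"roll":0,"gripper":20},{"translation":[0,0,0],"roll":0,"gripper":20},{"translation":[0,0,0],"roll":0,"gripper":20},{"translation":[0,0,0],"roll":0,"gripper":20},{"translation":[0,0,0],"roll":0,"gripper":20},{"translation":[0,0,0],"roll":0,"gripper":20}]' 20
```

```text
t: 3.05
tcp_pos: [524.7, -228.0, 9.4]
tcp_rot: [0.987, 0.159, 0.001, 0.001]
contact_force: [0.5, 0.3, 0.5]
grip_width: 69.9
finger_force: 0.0
t: 3.75
tcp_pos: [524.8, -227.6, 9.3]
tcp_rot: [0.987, 0.159, 0.001, 0.0]
contact_force: [-1.4, 0.1, 7.0]
grip_width: 31.6
finger_force: 20.4
```

```bash
python3 -m handwheel '[{"translation":[0,0,-15],"roll":0,"gripper":20},{"translation":[0,0,-45],"roll":0,"gripper":20},{"translation":[0,0,-80],"roll":0,"gripper":20},{"translation":[0,0,-110],"roll":0,"gripper":20},{"translation":[0,0,-130],"roll":0,"gripper":20},{"translation":[2,-20,-130],"roll":0,"gripper":20},{"translation":[5,-55,-130],"roll":0,"gripper":20},{"translation":[8,-95,-130],"roll":0,"gripper":20},{"translation":[11,-135,-130],"roll":0,"gripper":20},{"translation":[14,-175,-130],"roll":0,"gripper":20}]'
python3 -m handwheel '[{"translation":[3,-35,0],"roll":0,"gripper":20},{"translation":[5,-65,0],"roll":0,"gripper":20},{"translation":[7,-82,0],"roll":0,"gripper":20},{"translation":[7,-89,0],"roll":0,"gripper":20},{"translation":[7,-89,0],"roll":0,"gripper":20},{"translation":[7,-89,0],"roll":0,"gripper":20}]'
cat > e.py <<'E'
from h import *
import sys
np.set_printoptions(precision=1,suppress=True)
s=arm.observe(); print(s["t"],s["tcp_pos"],s["grip_width"],s["joint_pos"],s["contact_force"])
ims=[]
for c in ("scene","side"):
    p=arm.capture(c); ims.append(p["pixels"][100:340,60:420])
    W=maskpts(p,np.ones((384,512),bool))
    for t in ("short_spool",):
        for r in arm.regions_of(p,t)[:3]:
            q=maskpts(p,r["pixels"]); print(c,t,round(r["p"],2),np.round(r["point"]),np.percentile(q,[5,50,95],axis=0).tolist() if len(q) else None)
    L=W[(abs(W[:,1]-29)<85)&(W[:,2]>75)&(W[:,0]>505)&(W[:,0]<620)&(W[:,2]<225)]
    if len(L)>50:
        f=np.polyfit(L[:,2],L[:,0],1); print(c,"lid x at z",{z:round(float(np.polyval(f,z))) for z in (59,100,200)},L[:,2].max(), "angle~",np.pi/2+np.arctan(f[0]))
cv2.imwrite(f"pics/{sys.argv[1]}.png",np.hstack(ims))
E
python3 e.py p1
```

```text
t: 4.75
tcp_pos: [481.7, -55.4, 139.1]
tcp_rot: [0.987, 0.159, 0.0, 0.0]
contact_force: [1.3, -0.3, -0.1]
grip_width: 31.5
finger_force: 20.1
t: 5.35
tcp_pos: [461.2, 29.3, 138.6]
tcp_rot: [0.987, 0.159, 0.0, 0.0]
contact_force: [-0.6, 0.2, 0.4]
grip_width: 31.4
finger_force: 20.1
5.35 [461.2  29.3 138.6] 31.42573347616205 [-0.  -0.2  2.  -0.   1.4  1.2] [-0.6  0.2  0.4]
scene short_spool 0.81 [194. 191.] [[447.0998207445089, 16.6766838652761, 131.96447286492113], [450.6287602682817, 31.102721039146928, 153.59824059990478], [465.3491831380231, 42.79886589474096, 176.42740397683343]]
scene short_spool 0.55 [205. 284.] [[445.6578348327181, -258.30094512069707, 4.221056552034952], [453.3104678305981, -243.72054348782387, 28.60738457781963], [467.4177495626086, -238.6518844828238, 47.34124434530773]]
scene lid x at z {59: 565, 100: 561, 200: 549} 221.34515321017344 angle~ 1.454018287463044
side short_spool 0.68 [221. 270.] [[469.0883506746074, 24.424206753932253, 131.585789845615], [472.4300521189183, 36.598247730410776, 160.860644867936], [477.08192979591627, 41.26197928316407, 175.8081755049481]]
side lid x at z {59: 564, 100: 560, 200: 550} 222.25060711262665 angle~ 1.4773397141020457
```

View pics/p1.png

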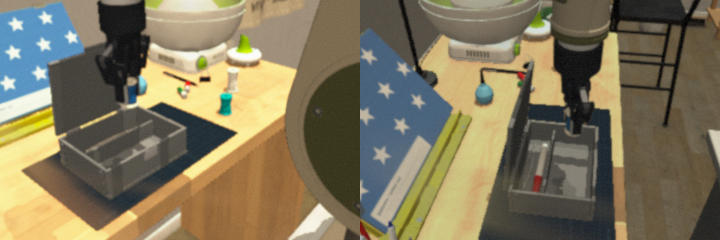

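Both views show the blue spool hanging upright over the front compartment, clear of the lid (about 1.46 rad). Lowering it in.

```bash
python3 -m handwheel '[{"translation":[0,0,20],"roll":0,"gripper":20},{"translation":[0,0,45],"roll":0,"gripper":20},{"translation":[0,0,70],"roll":0,"gripper":20},{"translation":[0,0,90],"roll":0,"gripper":20},{"translation":[0,0,105],"roll":0,"gripper":20},{"translation":[0,0,113],"roll":0,"gripper":20},{"translation":[0,0,117],"roll":0,"gripper":20},{"translation":[0,0,119],"roll":0,"gripper":20},{"translation":[0,0,121],"roll":0,"gripper":20},{"translation":[0,0,121],"roll":0,"gripper":20}]'
python3 -m handwheel '[{"translation":[0,0,0.7],"roll":0,"gripper":20},{"translation":[0,0,1.5],"roll":0,"gripper":20},{"translation":[0,0,1.5],"roll":0,"gripper":20}]'
```

```text
t: 6.55
tcp_pos: [461.7, 29.9, 17.9]
tcp_rot: [0.987, 0.159, 0.001, 0.0]
contact_force: [-0.7, 0.1, 0.0]
grip_width: 31.8
finger_force: 20.1
t: 6.85
tcp_pos: [461.8, 29.9, 17.7]
tcp_rot: [0.987, 0.159, 0.0, 0.0]
contact_force: [-8.1, 0.2, 17.4]
grip_width: 31.3
finger_force: 21.6
```

Contact with the floor. Releasing.

```bash
python3 -m handwheel '[{"translation":[0,0,-1],"roll":0,"gripper":33},{"translation":[0,0,-1],"roll":0,"gripper":37},{"translation":[0,0,-1],"roll":0,"gripper":43},{"translation":[0,0,-1],"roll":0,"gripper":50},{"translation":[0,0,-1],"roll":0,"gripper":55},{"translation":[0,0,-1],"roll":0,"gripper":55},{"translation":[0,0,-1],"roll":0,"gripper":55}]'
python3 -m handwheel '[{"translation":[0,0,-10],"roll":0,"gripper":55},{"translation":[0,0,-30],"roll":0,"gripper":55},{"translation":[0,0,-60],"roll":0,"gripper":55},{"translation":[0,0,-95],"roll":0,"gripper":55},{"translation":[0,0,-130],"roll":0,"gripper":55},{"translation":[-30,0,-165],"roll":0,"gripper":55},{"translation":[-60,0,-195],"roll":0,"gripper":30},{"translation":[-80,0,-215],"roll":0,"gripper":10},{"translation":[-90,0,-225],"roll":0,"gripper":0},{"translation":[-90,0,-225],"roll":0,"gripper":0}]'
python3 e.py p2; python3 d.py w2
```

```text
t: 7.55
tcp_pos: [460.9, 29.9, 16.7]
tcp_rot: [0.987, 0.159, -0.0, -0.0]
contact_force: [-0.3, -0.5, 0.6]
grip_width: 54.8
finger_force: 0.0
t: 8.55
tcp_pos: [375.9, 1.2, 244.6]
tcp_rot: [0.987, 0.159, 0.002, 0.001]
contact_force: [-0.2, -0.4, 0.3]
grip_width: -0.1
finger_force: 0.0
8.55 [375.9   1.2 244.6] -0.09387331404668939 [-0.1 -0.5  2.  -0.   1.6  1.1] [-0.2 -0.4  0.3]
scene short_spool 0.74 [244. 192.] [[449.10703664457964, 19.77185575474479, 30.76854324836005], [457.99518875358024, 35.77614806595261, 53.18416783475857], [473.86784018930945, 44.17172856980264, 55.87776312842527]]
scene short_spool 0.65 [203. 284.] [[445.4855308545383, -292.58931211262234, 0.9375950663898949], [454.41437286803955, -245.6160322714897, 26.2331879165709], [473.2181369083178, -238.3450581454536, 47.44037384577049]]
scene lid x at z {59: 565, 100: 560, 200: 549} 220.67380209691365 angle~ 1.4539596470324845
side short_spool 0.63 [270. 269.] [[449.99826787690563, 20.327987311731768, 12.223306387867842], [462.10351277897826, 38.90781842950338, 46.17245944208628], [474.0740163811886, 44.07930137458696,
[... 173 characters left out ...]
34553], [470.87575748174305, -238.94643496328146, 46.68685305534281]]
side short_spool 0.26 [220. 217.] [[547.9087124867243, -56.53541038544312, 70.9779413249023], [554.5203634365957, 62.98774355671168, 162.73204463074222], [567.1515280340824, 122.51962040954614, 212.97242887100847]]
side lid x at z {59: 564, 100: 560, 200: 550} 221.726511040241 angle~ 1.477366131749165
0.86 [170.5, 485.8] [ 456.5 -254.8   46. ] [ 455.4 -252.7   46.2] [144.3 166.6  78. ]
0.59 [84.3, 252.8] [459.3  28.2  54.2] [459.7  28.3  54.6] [161.4 195.2 209.7]
8.85 [375.4   1.9 240.8] -0.18154712299835354 [-0.1 -0.5  2.   0.   1.6  1.1] blue [ 70.7 263.6 221.4]
axes [[ 0.9  0.3 -0. ]
 [ 0.3 -0.9 -0. ]
 [-0.   0.  -1. ]]
```

View pics/w2.png

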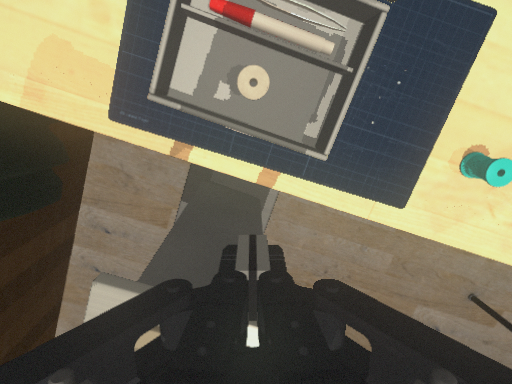

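The spool stands in the front compartment at (84,253), released, top about 4 mm below the rim. Before reaching over, I'll check that the space behind the lid is clear.

```bash
cat > f.py <<'E'
from h import *
np.set_printoptions(precision=0,suppress=True,linewidth=150)
g=np.zeros((10,9))
for c in ("scene","side"):
    p=arm.capture(c); W=maskpts(p,np.ones((384,512),bool))
    for a in W[(W[:,2]>8)&(W[:,0]>540)&(W[:,0]<720)&(W[:,1]>-100)&(W[:,1]<200)]:
        i,j=int((a[1]+100)//30),int((a[0]-540)//20); g[i,j]=max(g[i,j],a[2])
print("rows y -100 step30, cols x 540 step20\n",g)
print(tool([587,29,250]),arm.observe()["tcp_pos"])
E
python3 f.py
```

```text
rows y -100 step30, cols x 540 step20
 [[  0.   0. 478. 473. 477. 475. 472.   0.  20.]
 [213. 112. 479. 480. 478.   0.   0.   0.  21.]
 [213. 118.   0.   0.   0.   0.   0.   0.  15.]
 [222. 124.   0.   0.   0.   0.   0.   0.  14.]
 [222. 118.   0.   0.   0.   0.   0.   0.  15.]
 [222. 116.   0.   0.   0.   0.   0.   0.  17.]
 [212. 125.   0.   0.   0.   0.   0.   0.  17.]
 [212. 176.   0.   0.   0.   0.   0.   0.  15.]
 [  0.   0.   0.   0.   0.   0.   0.   0.  19.]
 [  0.   0.   0.   0.   0.   0.   0.   0.  20.]]
[209.  41.  -9.] [375.   2. 241.]
```

Run:
```python
from h import *
np.set_printoptions(precision=0,suppress=True,linewidth=150)
for c in ("scene","side"):
    p=arm.capture(c); I=np.argwhere(p["range_z"]>0); W=world(p,I)
    m=(W[:,2]>300)&(W[:,0]>530)&(W[:,0]<900)&(abs(W[:,1])<250)
    print(c,m.sum())
    if m.sum(): print(np.percentile(W[m],[0,5,50,95,100],axis=0),np.percentile(I[m],[0,5,50,95,100],axis=0))
    if c=="scene": cv2.imwrite("pics/s3.png",p["pixels"])
```

```text
scene 345
[[ 731. -248.  301.]
 [ 771. -244.  311.]
 [ 856. -236.  406.]
 [ 881. -181.  462.]
 [ 887. -158.  464.]] [[  0. 159.]
 [  1. 159.]
 [ 26. 162.]
 [ 63. 167.]
 [ 67. 169.]]
side 859
[[ 595. -249.  300.]
 [ 607. -242.  317.]
 [ 808. -207.  447.]
 [ 882.  247.  477.]
 [ 887.  250.  480.]] [[  0.   0.]
 [  0.   2.]
 [ 43.  92.]
 [ 80. 188.]
 [ 86. 199.]]
```

View pics/s3.png

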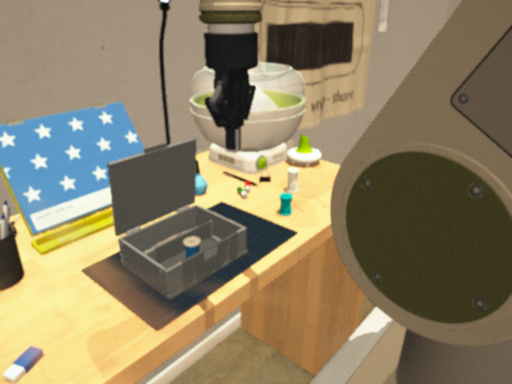

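Run:
```python
from h import *
np.set_printoptions(precision=0,suppress=True,linewidth=150)
p=arm.capture("side"); I=np.argwhere(p["range_z"]>0); W=world(p,I)
m=(W[:,2]>250)&(W[:,0]>530)&(W[:,0]<760)&(W[:,1]>-200)&(W[:,1]<220)
for a,b in zip(W[m][::8],I[m][::8]): print(a,b)
cv2.imwrite("pics/side3.png",p["pixels"])
```

```text
[ 681. -108.  469.] [  0 151]
[663. -93. 472.] [  0 159]
[647. -83. 474.] [  0 167]
[632. -74. 476.] [  0 175]
[616. -62. 479.] [  0 183]
[604. -61. 479.] [  0 191]
[595. -74. 478.] [  0 199]
[647. -82. 473.] [  1 167]
[631. -73. 475.] [  1 175]
[616. -64. 477.] [  1 183]
[604. -61. 478.] [  1 191]
[595. -74. 476.] [  1 199]
[629. -71. 474.] [  2 176]
[614. -60. 477.] [  2 184]
[603. -63. 476.] [  2 192]
[628. -75. 472.] [  3 178]
[611. -59. 476.] [  3 186]
[601. -65. 475.] [  3 194]
[696. 219. 466.] [68  6]
```

View pics/side3.png

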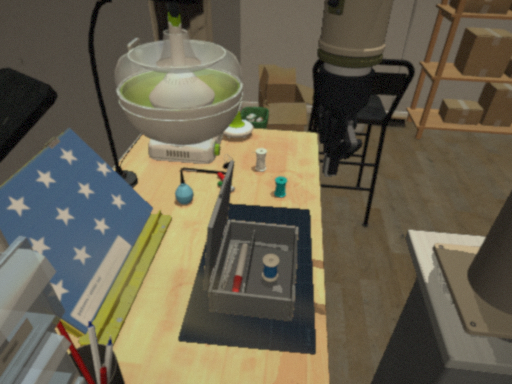

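The spool stands in the case at (268,270). A lamp head hangs near x 600, y ≤ -60, z ≥ 470, so I'll push the lid on its left part (y ≈ 85) to keep the wrist away from it.

```bash
python3 -m handwheel '[{"translation":[30,-17,0],"roll":6,"gripper":0},{"translation":[60,-34,0],"roll":12,"gripper":0},{"translation":[85,-48,0],"roll":18,"gripper":0},{"translation":[97,-56,0],"roll":18.3,"gripper":0},{"translation":[97,-56,0],"roll":18.3,"gripper":0},{"translation":[97,-56,0],"roll":18.3,"gripper":0}]'
python3 - <<'E'
from h import *
s=arm.observe(); print(s["joint_pos"],R.from_quat(s["tcp_rot"]).as_matrix().T.round(3),tool([582,85,240]))
p=arm.capture("side"); I=np.argwhere(p["range_z"]>0); W=world(p,I)
m=(W[:,2]>205)&(W[:,0]>520)&(W[:,0]<570)&(W[:,1]>-80)&(W[:,1]<140)
q=W[m]
for y in range(-70,140,20):
    t=q[abs(q[:,1]-y)<10]
    if len(t): print(y,t[:,2].max().round(),t[t[:,2].argmax()].round())
E
```

```text
t: 9.7
tcp_pos: [449.7, 85.2, 241.4]
tcp_rot: [1.0, 0.001, -0.001, 0.0]
contact_force: [0.0, 0.1, -0.5]
grip_width: -0.0
finger_force: 0.0
[ 7.53518011e-02 -2.67096934e-01  1.84925916e+00 -2.53362185e-04
  1.56057843e+00  1.64449109e+00] [[ 1.     0.002 -0.001]
 [ 0.002 -1.     0.   ]
 [-0.001 -0.    -1.   ]] [132.31115054   0.42138087   1.27775512]
-70 212.0 [551. -61. 212.]
-50 212.0 [547. -50. 212.]
-30 213.0 [551. -21. 213.]
-10 212.0 [552. -16. 212.]
10 222.0 [549.  10. 222.]
30 222.0 [550.  26. 222.]
50 222.0 [550.  51. 222.]
70 212.0 [552.  65. 212.]
90 212.0 [552.  92. 212.]
110 213.0 [553. 107. 213.]
130 211.0 [555. 121. 211.]
```

```bash
python3 -m handwheel '[{"translation":[15,0,0],"roll":0,"gripper":0},{"translation":[35,0,0],"roll":0,"gripper":0},{"translation":[55,0,0],"roll":0,"gripper":0},{"translation":[75,0,0],"roll":0,"gripper":0},{"translation":[95,0,0],"roll":0,"gripper":0},{"translation":[115,0,0],"roll":0,"gripper":0},{"translation":[130,0,0],"roll":0,"gripper":0},{"translation":[135,0,0],"roll":0,"gripper":0},{"translation":[135,0,0],"roll":0,"gripper":0}]'
python3 -m handwheel '[{"translation":[0,0,10],"roll":0,"gripper":0},{"translation":[0,0,25],"roll":0,"gripper":0},{"translation":[0,0,40],"roll":0,"gripper":0},{"translation":[0,0,48],"roll":0,"gripper":0},{"translation":[0,0,50],"roll":0,"gripper":0},{"translation":[0,0,50],"roll":0,"gripper":0}]'
cat > g.py <<'E'
import numpy as np
# TCP offsets relative to start (584.5,191): finger corner 12 mm robot-side of TCP, lid hinge (565,61)
X0,Z0=584.5,191
for th in np.arange(1.4,-.01,-.1):
    r=130; c,s=np.cos(th),np.sin(th)
    print(round(th,2),round(565-r*c+9*s+12-X0,1),round(Z0-(61+r*s+9*c),1))
E
python3 g.py
```

```text
t: 10.65
tcp_pos: [584.9, 84.6, 241.8]
tcp_rot: [1.0, -0.0, -0.0, 0.0]
contact_force: [-0.6, 0.2, 0.1]
grip_width: 0.2
finger_force: 0.0
t: 11.25
tcp_pos: [584.6, 85.4, 191.1]
tcp_rot: [1.0, 0.0, -0.001, 0.0]
contact_force: [-0.4, 1.0, 0.4]
grip_width: -0.0
finger_force: 0.0
1.4 -20.7 0.4
1.3 -33.6 2.3
1.2 -46.2 5.6
1.1 -58.4 10.1
1.0 -70.2 15.7
0.9 -81.3 22.6
0.8 -91.6 30.5
0.7 -101.1 39.4
0.6 -109.7 49.2
0.5 -117.3 59.8
0.4 -123.7 71.1
0.3 -129.0 83.0
0.2 -133.1 95.4
0.1 -136.0 108.1
-0.0 -137.5 121.0
```

Behind the lid, no contact. Now pushing along the arc.

```bash
python3 -m handwheel '[{"translation":[-6,0,0],"roll":0,"gripper":0},{"translation":[-13,0,0],"roll":0,"gripper":0},{"translation":[-20,0,0],"roll":0,"gripper":0},{"translation":[-27,0,1],"roll":0,"gripper":0},{"translation":[-34,0,2],"roll":0,"gripper":0},{"translation":[-40,0,4],"roll":0,"gripper":0},{"translation":[-46,0,6],"roll":0,"gripper":0},{"translation":[-52,0,8],"roll":0,"gripper":0},{"translation":[-58,0,10],"roll":0,"gripper":0}]'
python3 -m handwheel '[{"translation":[-6,0,3],"roll":0,"gripper":0},{"translation":[-12,0,6],"roll":0,"gripper":0},{"translation":[-17,0,9],"roll":0,"gripper":0},{"translation":[-23,0,13],"roll":0,"gripper":0},{"translation":[-28,0,17],"roll":0,"gripper":0},{"translation":[-33,0,21],"roll":0,"gripper":0},{"translation":[-38,0,25],"roll":0,"gripper":0},{"translation":[-43,0,30],"roll":0,"gripper":0}]'
python3 e.py p3
```

```text
t: 12.15
tcp_pos: [526.5, 85.4, 181.5]
tcp_rot: [1.0, 0.0, -0.0, -0.0]
contact_force: [0.6, 0.9, 1.4]
grip_width: 0.2
finger_force: 0.7
t: 12.95
tcp_pos: [483.7, 85.3, 151.5]
tcp_rot: [1.0, 0.0, 0.0, -0.0]
contact_force: [0.2, 0.4, 1.4]
grip_width: 0.1
finger_force: 0.6
12.95 [483.7  85.3 151.5] 0.14690721770934165 [ 0.1 -0.1  1.9  0.   1.4  1.6] [0.2 0.4 1.4]
scene short_spool 0.82 [246. 191.] [[448.8617996458674, 20.891169767487106, 30.565954344166563], [458.3728525957604, 36.421029763213824, 52.1611383440671], [474.6071754331296, 44.22179602546381, 55.94716284658488]]
scene short_spool 0.66 [201. 283.] [[445.40777205157735, -261.2531567377169, 2.770856801485775], [453.10398423657483, -244.58358116757012, 28.445274547094357], [468.22412678705814, -238.07358776547576, 47.462398559724974]]
scene lid x at z {59: 569, 100: 523, 200: 411} 116.6773296217122 angle~ 0.729509345310277
side short_spool 0.59 [275. 268.] [[449.05354681089506, 26.296637849453678, 11.695274269399624], [460.05074470362035, 40.104812837814876, 36.8616944083322], [473.1656883940907, 44.46937094529306, 55.332633158823924]]
side lid x at z {59: 580, 100: 533, 200: 419} 126.13713634093648 angle~ 0.7180328959556903
```

View pics/p3.png

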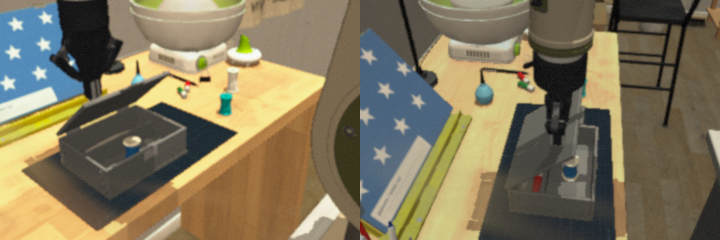

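The lid is at about 0.72 rad and following, with the spool still upright below it. Continuing down.

```bash
python3 -m handwheel '[{"translation":[-8,0,10],"roll":0,"gripper":0},{"translation":[-16,0,20],"roll":0,"gripper":0},{"translation":[-20,0,26],"roll":0,"gripper":0},{"translation":[-23,0,32],"roll":0,"gripper":0},{"translation":[-26,0,38],"roll":0,"gripper":0},{"translation":[-28,0,44],"roll":0,"gripper":0},{"translation":[-30,0,50],"roll":0,"gripper":0},{"translation":[-32,0,56],"roll":0,"gripper":0},{"translation":[-34,0,62],"roll":0,"gripper":0},{"translation":[-35,0,68],"roll":0,"gripper":0}]'
python3 -m handwheel '[{"translation":[-1,0,4],"roll":0,"gripper":0},{"translation":[-2,0,8],"roll":0,"gripper":0},{"translation":[-2,0,11],"roll":0,"gripper":0},{"translation":[-2,0,13],"roll":0,"gripper":0},{"translation":[-2,0,13],"roll":0,"gripper":0}]'
```

```text
t: 14.15
tcp_pos: [448.9, 85.3, 83.3]
tcp_rot: [1.0, 0.0, 0.0, 0.0]
contact_force: [-0.8, -0.2, 1.0]
grip_width: -0.1
finger_force: 0.4
t: 14.65
tcp_pos: [447.0, 85.3, 70.7]
tcp_rot: [1.0, 0.0, -0.0, -0.0]
contact_force: [0.5, -0.8, -0.2]
grip_width: 0.2
finger_force: 0.0
```

```bash
python3 -m handwheel '[{"translation":[0,0,0.7],"roll":0,"gripper":0},{"translation":[0,0,1.4],"roll":0,"gripper":0},{"translation":[0,0,1.4],"roll":0,"gripper":0}]'
python3 - <<'E'
from h import *
for c in ("scene","side"):
    p=arm.capture(c); W=maskpts(p,np.ones((384,512),bool))
    L=W[(abs(W[:,1]-29)<90)&(abs(W[:,1]-85)>30)&(W[:,0]>425)&(W[:,0]<560)&(W[:,2]>50)&(W[:,2]<95)]
    print(c,np.polyfit(L[:,0]-565,L[:,2],1))
E
```

```text
t: 14.95
tcp_pos: [447.2, 85.3, 70.4]
tcp_rot: [1.0, 0.0, 0.0, 0.0]
contact_force: [-5.3, 0.5, 10.3]
grip_width: -0.2
finger_force: 5.6
scene [1.55980534e-03 7.13328638e+01]
side [8.37713243e-04 7.05737944e+01]
```

Force has risen to 10 N and the lid is flat (slope under 0.002). Retracting.

```bash
python3 -m handwheel '[{"translation":[0,0,-5],"roll":0,"gripper":0},{"translation":[0,0,-20],"roll":0,"gripper":0},{"translation":[0,0,-50],"roll":0,"gripper":0},{"translation":[0,0,-85],"roll":0,"gripper":0},{"translation":[0,0,-120],"roll":0,"gripper":0},{"translation":[0,0,-140],"roll":0,"gripper":0},{"translation":[0,0,-140],"roll":0,"gripper":0},{"translation":[0,0,-140],"roll":0,"gripper":0}]'
python3 - <<'E'
from h import *
ims=[]
for c in ("scene","side"):
    p=arm.capture(c); W=maskpts(p,np.ones((384,512),bool)); ims.append(p["pixels"][100:340,60:420])
    L=W[(abs(W[:,1]-29)<90)&(W[:,0]>425)&(W[:,0]<560)&(W[:,2]>50)&(W[:,2]<95)]
    print(c,np.polyfit(L[:,0]-565,L[:,2],1))
cv2.imwrite("pics/p4.png",np.hstack(ims))
E
```

```text
t: 15.85
tcp_pos: [447.3, 85.3, 209.5]
tcp_rot: [1.0, 0.0, 0.0, -0.0]
contact_force: [0.4, 0.0, -0.3]
grip_width: 0.3
finger_force: 0.0
scene [1.84164512e-03 7.12888401e+01]
side [8.73398913e-04 7.05864831e+01]
```

View pics/p4.png

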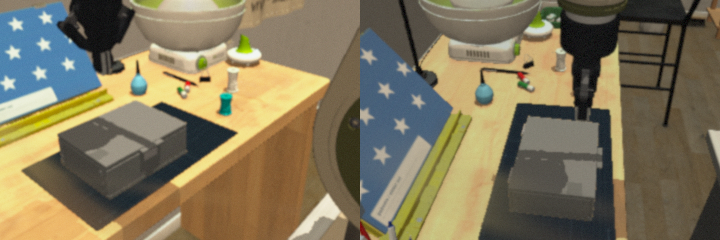

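The lid is flat and shut in both views, the tall and turquoise spools stand where they were, and the robot is clear of everything. Handing in.

```bash
python3 -c "from station import arm; print(arm.finish_job())"
```

```text
the job is handed in; nothing more can be done
None
```

I stood the blue short spool in the front compartment, let go of it and swung the lid gently shut; the tall and turquoise spools stand untouched, and I handed the job in after about 16 s (the hand-in call gave no verdict).

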